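# Turn the combination stone to its fine side and clamp it

## Robot

A 6-joint arm with a two-finger parallel gripper is mounted at the origin on the work surface. World frame = base frame: x ahead of the robot, y to its left, z up, the work surface at z = 0. Lengths are in m, angles in rad, forces in N, time in s.
With the tool pointing down it reaches from about 0.25 to 0.85 m from the base axis. Payload 12.5 kg.
Tool frame: the origin (TCP) lies on the centre line of the jaws, within the pads' length; the fingertips stand 8 mm ahead of it and the grasp point (between the pads) lies 11 mm behind it (env.tcp_to_tips is the distance from the TCP to the fingertips, in m); z points along the fingers, y is the line along which they close (so a half turn about z gives the same grasp; the last joint's range is limited). The gripper opens to 93 mm and grips with 3 to 60 N. Pads are 15 mm wide; open, the fingers measure 128 mm over their backs; the gripper's body (75 mm by 188 mm) begins 65 mm behind the grasp point.
Start: joints at [1.193, 0.351, 1.652, -0, 1.139, -0.085], TCP at [0.159, 0.527, 0.196] pointing down, gripper open.
Joint ranges: [-2.75, 2.75], [-0.79, 2.1], [0.01, 2.65], [-1.57, 4.71], [0.07, 3.14], [-2.87, 2.87]. Speed limits (rad/s): [2.22, 2.22, 2.79, 3.14, 3.14, 3.14].

## Interface

Orientations are given as a 3x3 rotation matrix whose columns are the frame's x, y, z axes.
In Python, from bench import monitor, eyes, env, nets gives the robot as it stands.
- The arm moves only by the shell command python3 -m creep 'ROWS'. ROWS is JSON, a list that holds one entry, the list of rows, each a list of 7 numbers: the shift along the tool's x, y, z as a fraction of full scale, then the turn, a rotation vector about the tool's x, y, z as a fraction of full scale, then the closure, from 0 (fully open) to 1 (shut). A call has 1 to 20 rows; each row shifts and turns the commanded pose from where the row before left it, along the tool's axes as they then stand; what a row does not reach is not made up. Full scale, the value 1, is 6 cm for a shift and 8 degrees for a turn. A row lasts 1/8 s, in which the tool goes at most 62.5 mm and 10.7 degrees, less where a joint would pass 70% of its speed; a pose out of reach is approached as far as the arm can. A call with a number of a shift or a turn outside -1 to 1 is refused whole. A call with a gripper value outside its range is refused whole. The fingers move at their own pace and stop on an object; the grip force is fixed at half the most. Time passes only in rows, so rows that do not move let the fingers close. It gives the time, the measured TCP pose, the force, the opening and the grip force at its end, in the units of the state.
- monitor.sense(): the state, without advancing time (a new reading comes with each control period).
- eyes.capture(name): name is "scene" or "top" or "wrist"; returns a dict with "frame" (384x512x3 uint8, red, green, blue), "K" (3x3 intrinsics, pixels), "world_from_camera" (4x4, takes a point from camera to world coordinates). Camera axes: x right, y down, z forward; pixel columns grow to the right and rows downward; lengths in m; the calibration is good to about 2 mm. A picture is of the moment at which its call begins. There is no depth.
- env.finish_job(): hands the job in; it is judged then, once.
Trained networks look in the newest picture that a camera, given by its name, has taken for a name from the list of things; names that differ only in an ending like _2 or _b are one class to them, and where a whole thing is asked for, a point or a joint stands for the part that bears it (a point fixed in the world has none). Each returns a list of dicts, best first, with "conf" (0 to 1); they miss things now and then, are a little off and sometimes report something else, mostly with a low value. They report only what shows in the picture. A call takes as long as a camera call. They do not tell look-alikes from the thing itself.
- nets.find_in(camera, thing): "rect" ([centre column, centre row, width, height] as shares, 0 to 1, of the picture: columns of its width, rows of its height, round what is visible of it).
- nets.outline_of(camera, thing): "mask" (384x512 bool, what is visible of it) and "rect" ([centre column, centre row, width, height] as shares, 0 to 1, of the picture: columns of its width, rows of its height, round what is visible of it).
The state is a dict: "t": time; "joint_pos": joint angles; "joint_velocities": joint speeds; "effort": joint torques, N m; "eef_pos": TCP position; "ee_rot": TCP orientation; "ft_force": force on the tool from outside, world axes, zero at the start; "moment": the same for the moment, N m; "gripper_width": opening from 0.0 (shut) to 1.0 (fully open); "grasp_force": force on a finger pad.
Only numpy, scipy, OpenCV 4.12 (cv2) and the standard library are available. Lean on these libraries where they do the work, as an engineer would, in place of code of your own. Each camera call takes 0.05 s, during which the arm holds its last target. There are 200 camera calls.

## Task

The coarse work on the knife is finished: turn the sharpening stone over and lay it flat in its holder with the pale fine side up, squarely between the two jaws, then slide the blue-tabbed jaw up until the stone sits snug with no play between the jaws. The stone is brittle, so set it down gently and never drop it or let it topple; leave the knife, tub and bottle where they are.

Things in the scene. Friction and masses are not known exactly. Their poses are not given: they have to be found in the camera images.
- stone: combination sharpening stone, a loose slab 150 x 50 x 25 mm, 0.35 to 0.5 kg, black coarse layer and cream fine layer. Origin at the centre of the cream broad face; x along the length, y along the width, z out of the black face. It starts on the bench black side up (z up) and must end with z down. Its ends are alike; it may be turned over either way. It stands steadily on its end.
- stone_mid (a point): centre of the stone's volume, 12.5 mm from each broad face; axes as stone
- holder: stone holder, fixed: two steel rods along its x, 28 mm apart, 38 mm over all, clear at both sides between low cross bars (74 mm wide; x -108 to -82 and 144 to 170 mm; tops 32 mm up). Origin on the bench under the clamped stone's centre; x runs from fixed to sliding jaw, z up. Fixed jaw: grey, 56 mm wide, top 48 mm up, pressing face at x = -75 mm. The stone lies along x.
- bed (a point): point on top of the two rods where the stone's lower face rests, 30 mm above the bench, straight above the holder's origin; axes as the holder
- jaw (a joint): travel of the sliding jaw in m, 0 to 0.045, growing as it opens (to holder +x). Its pressing face is at holder x = 70 mm + travel, so it reads 0.005 when closed on the stone. Slides with about 2.5 N of friction, stays where left, starts open. Grey block 56 mm wide, 24 mm thick, top 48 mm above the bench, with a blue tab on it.
- jaw_tab (a point): grip point of the blue tab on the sliding jaw, 78 mm above the bench (the top of a stone in the holder is 55 mm up). The tab is 14 mm thick along the holder's x, 30 mm wide along its y, stands from 48 to 90 mm above the bench; its middle is 16 mm behind the jaw's pressing face; axes as the holder
- knife: boning knife lying flat on the bench, yellow handle, about 270 mm long and 30 mm wide, 19 mm high; a bystander. Origin on the bench where handle meets blade, x along the blade
- tub: white round tub with lilac lid, 90 mm across, 95 mm high; a bystander. Origin at the centre of its underside
- sanitiser: white bottle with blue cap, 64 mm across, 165 mm high; a bystander. Origin at the centre of its underside
Not all that is in view belongs to the job. Several things have the shape of the stone; the one meant has the colours described above.

How it is judged:
By the outcome, as a careful person would: the job done as asked, in the order asked, and still so for the second after the job is handed in, with the robot touching nothing.
It also fails if it takes over 66 s, if anything falls off the work surface, if the arm or the gripper's body presses on something with over 40 N, if the wrist force passes 120 N, or if a joint passes its speed limit or range.

## Working session

There is one attempt and no reset: what is moved stays moved. The work goes in short steps, Python scripts to look and compute and a shell command to move; the robot and the scene stay as the last step left them, time stands still between calls to the robot, and variables do not carry over. Pictures are saved under pics/ and viewed, at most 10 in all, crops included, and the job is handed in when it is done.

```bash
ls; mkdir -p pics; cat > h.py <<'E'
import numpy as np, cv2
from bench import monitor, eyes, env, nets
def snap(c,name=None):
    d=eyes.capture(c)
    if name: cv2.imwrite(f'pics/{name}.png',cv2.cvtColor(d['frame'],cv2.COLOR_RGB2BGR))
    return d
def world(d,uv,z):
    uv=np.atleast_2d(np.array(uv,float)); K=np.array(d['K']);T=np.array(d['world_from_camera'])
    r=(T[:3,:3]@np.linalg.inv(K)@np.c_[uv,np.ones(len(uv))].T).T
    return T[:3,3]+r*((z-T[2,3])/r[:,2])[:,None]
def maskrect(m,d,z):
    c=max(cv2.findContours(m.astype('uint8'),0,1)[0],key=cv2.contourArea)[:,0,:]
    w=world(d,c,z)[:,:2]
    (cx,cy),(a,b),t=cv2.minAreaRect((w*1000).astype('float32'))
    if a<b:a,b,t=b,a,t+90
    return np.round([cx,cy,a,b,t],1)
E
python3 - <<'E'
from h import *
s=monitor.sense(); print({k:np.round(v,3).tolist() for k,v in s.items()})
d=snap('top','top0'); e=snap('scene','scene0')
for n,z in [('stone',.025),('holder',.03),('jaw_tab',.09),('knife',.01),('tub',.095),('sanitiser',.165)]:
    for o in nets.outline_of('top',n)[:5]: print(n,round(o['conf'],2),np.round(np.array(o['rect'])*[512,384,512,384]),maskrect(o['mask'],d,z))
print(np.array(d['world_from_camera']).round(3).tolist())
E
```

```text
pics
{'t': 0.0, 'joint_pos': [1.193, 0.351, 1.652, -0.0, 1.139, -0.085], 'joint_velocities': [0.001, -0.0, -0.001, 0.002, -0.001, -0.0], 'effort': [-0.002, -49.734, -28.526, 0.07, 0.026, -0.0], 'eef_pos': [0.159, 0.526, 0.195], 'ee_rot': [[-0.957, 0.289, -0.0], [0.289, 0.957, -0.001], [0.0, -0.001, -1.0]], 'ft_force': [0.388, -0.399, -0.044], 'moment': [-0.049, 0.016, -0.041], 'grasp_force': 0.0, 'gripper_width': 0.997}
stone 0.83 [199. 240.  61.  26.] [512.4 198.  152.5  52.9 102.9]
stone 0.65 [269. 208.  44.  52.] [602.8  17.1 151.3  54.   34.1]
stone 0.55 [122. 244.  58.  32.] [499.7 398.9 156.2  52.3 105.7]
holder 0.64 [362. 235. 105.  56.] [ 541.3 -242.7  289.3   76.4  109.2]
jaw_tab 0.6 [395. 225.  22.  22.] [ 565.2 -311.3   53.5   46.1   24. ]
knife 0.86 [277. 168.  93.  12.] [732.7 -13.  260.2  29.7  88.5]
knife 0.37 [369. 153.  39.  38.] [ 774.9 -272.2  127.9   93.9  135.7]
tub 0.6 [371. 153.  41.  37.] [ 746.8 -244.2  112.1   83.7  132.8]
sanitiser 0.85 [184. 161.  30.  33.] [695.9 218.1  95.8  55.9  38.6]
[[0.028, -0.98, 0.198, 0.454], [-1.0, -0.027, 0.009, 0.029], [-0.004, -0.198, -0.98, 0.958], [0.0, 0.0, 0.0, 1.0]]
```

View pics/top0.png

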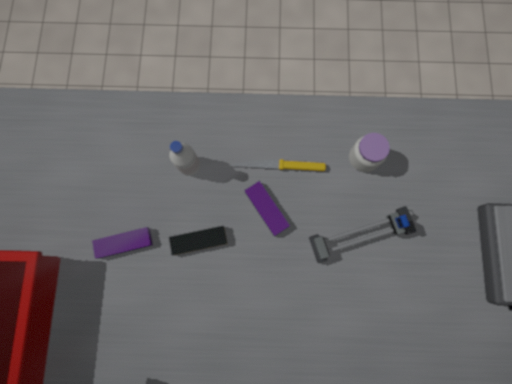

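View pics/scene0.png

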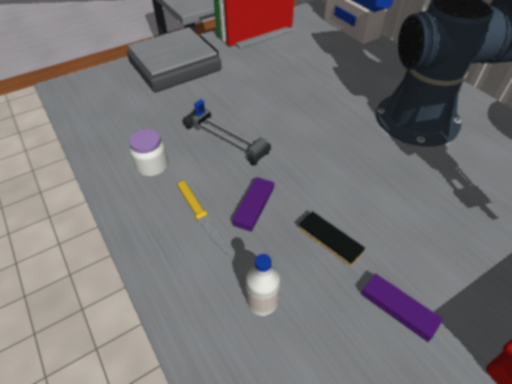

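The top view shows the black stone at about pixel (199,240). Two purple look-alikes are at (122,244) and (267,208). The holder runs from its fixed jaw at (320,248) to the blue-tabbed jaw at (402,222). I'll move above the stone now and use that motion to learn the kinematics.

```bash
python3 -m creep '[[[-0.72,-0.355,0,0,0,0,0],[-0.72,-0.355,0,0,0,0,0],[-0.72,-0.355,0,0,0,0,0],[-0.72,-0.355,0,0,0,0,0],[-0.72,-0.355,0,0,0,0,0],[-0.72,-0.355,0,0,0,0,0],[-0.72,-0.355,0,0,0,0,0],[-0.72,-0.355,0,0,0,0,0],[-0.72,-0.355,0,0,0,0,0],[-0.72,-0.355,0,0,0,0,0],[0,0,0,0,0,0.94,0],[0,0,0,0,0,0.94,0],[0,0,0,0,0,0.94,0],[0,0,0,0,0,0.94,0],[0,0,0,0,0,0.94,0],[0,0,0,0,0,0.94,0],[0,0,0,0,0,0.94,0],[0,0,0,0,0,0.94,0]]]'
cat >> h.py <<'E'
import json
def log():
    s=monitor.sense(); open('log.jsonl','a').write(json.dumps([np.array(s[k]).tolist() for k in('joint_pos','eef_pos','ee_rot')])+'\n'); return s
E
python3 - <<'E'
from h import *
s=log(); print(np.round(s['joint_pos'],3),np.round(s['ee_rot'],3).tolist())
d=snap('wrist','w1')
T=np.array(d['world_from_camera']);print(T.round(3).tolist())
for o in nets.outline_of('wrist','stone')[:3]: print(round(o['conf'],2),np.round(np.array(o['rect'])*[512,384,512,384]),maskrect(o['mask'],d,.025))
E
```

```text
t: 2.65
eef_pos: [0.5108, 0.1979, 0.1955]
ee_rot: [[-0.222, 0.975, -0.0], [0.975, 0.222, -0.0], [-0.0, -0.0, -1.0]]
ft_force: [0.7, -0.1, -0.7]
gripper_width: 0.998
grasp_force: 0.0
[ 0.285  0.347  1.657 -0.     1.137  0.061] [[-0.222, 0.975, -0.0], [0.975, 0.222, -0.0], [-0.0, -0.0, -1.0]]
[[0.975, 0.213, 0.063, 0.493], [0.222, -0.938, -0.267, 0.273], [0.002, 0.274, -0.962, 0.385], [0.0, 0.0, 0.0, 1.0]]
0.87 [297.  26.  55.  51.] [514.1 351.3  52.2  45.2  12.8]
0.73 [258. 165.  48. 134.] [511.4 201.  150.   49.7 103.9]
0.67 [201. 376.  52.  12.] [495.6 -96.   74.   21.8  12.7]
```

View pics/w1.png

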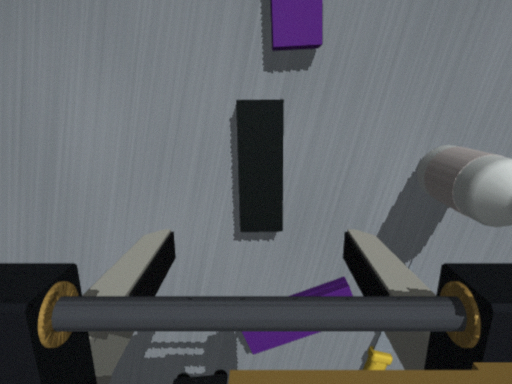

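```bash
python3 -m creep '[[[0.03,0,0.7,0,0,0,0],[0,0,0.7,0,0,0,0],[0,0,0.7,0,0,0,0],[0,0,0.6,0,0,0,0],[0,0,0.25,0,0,0,0],[0,0,0.1,0,0,0,0],[0,0,0,0,0,0,0]]]'; python3 -c "
from h import *
log()"
python3 -m creep '[[[0,0,0,0,0,0,1],[0,0,0,0,0,0,1],[0,0,0,0,0,0,1],[0,0,0,0,0,0,1],[0,0,0,0,0,0,1],[0,0,0,0,0,0,1],[0,0,0,0,0,0,1],[0,0,0,0,0,0,1]]]'
python3 -m creep '[[[0,0,-0.3,0,0,0,1],[0,0,-0.8,0,0,0,1],[0,0,-0.8,0,0,0,1],[0,0,-0.8,0,0,0,1],[0,0,-0.8,0,0,0,1],[0,0,0,0,0,0,1]]]'
cat > kin.py <<'E'
from h import *
from scipy.spatial.transform import Rotation as Ro
from scipy.optimize import least_squares
L=[json.loads(l) for l in open('log.jsonl')]
def rows(q):
    q1,q2,q3,q4,q5,q6=q; E=Ro.from_euler
    R=E('z',q1)*E('y',q2+q3)*E('z',q4)*E('y',q5)*E('z',q6+np.pi/2)
    u=E('z',q1).apply([np.sin(q2),0,np.cos(q2)]); v=E('z',q1).apply([np.sin(q2+q3),0,np.cos(q2+q3)])
    return np.c_[u,v,R.as_matrix()[:,2],[0,0,1]],R
A=np.vstack([rows(l[0])[0] for l in L]);B=np.hstack([l[1] for l in L])
P=np.linalg.lstsq(A,B,rcond=None)[0]
LO=np.array([-2.75,-.79,.01,-1.57,.07,-2.87]);HI=np.array([2.75,2.1,2.65,4.71,3.14,2.87])
def fk(q): M,R=rows(q); return M@P,R
def ik(p,R,seeds=60,q0=None):
    rng=np.random.default_rng(0); best=[]
    for i in range(seeds):
        s=q0 if (q0 is not None and i==0) else rng.uniform(LO,HI)
        f=lambda q:np.r_[(fk(q)[0]-p)*5,(fk(q)[1]*Ro.from_matrix(R).inv()).as_rotvec()]
        r=least_squares(f,np.clip(s,LO+1e-3,HI-1e-3),bounds=(LO,HI),max_nfev=80)
        if r.cost<1e-6 and not any(np.allclose(r.x,b,atol=.02) for b in best): best.append(r.x)
    return best
E
python3 - <<'E'
from h import *
s=log(); print(s['joint_pos'])
from kin import *
print(P, np.linalg.svd(A)[1], np.abs(A@P-B).max())
E
```

```text
t: 3.62
eef_pos: [0.5109, 0.1999, 0.0133]
ee_rot: [[-0.227, 0.974, 0.001], [0.974, 0.227, 0.0], [0.0, 0.001, -1.0]]
ft_force: [0.6, -0.7, -0.5]
gripper_width: 0.999
grasp_force: 0.0
t: 4.62
eef_pos: [0.5105, 0.1997, 0.0125]
ee_rot: [[-0.226, 0.974, 0.0], [0.974, 0.226, -0.0], [-0.0, 0.0, -1.0]]
ft_force: [-0.4, 0.5, -0.1]
gripper_width: 0.188
grasp_force: 0.0
t: 5.38
eef_pos: [0.512, 0.2002, 0.2274]
ee_rot: [[-0.226, 0.974, 0.007], [0.974, 0.226, 0.002], [0.0, 0.008, -1.0]]
ft_force: [-0.2, -0.2, -0.6]
gripper_width: 0.005
grasp_force: 0.0
[2.88087806e-01 3.14795595e-01 1.62040067e+00 3.59322270e-05
 1.19871129e+00 5.99812784e-02]
[0.43486538 0.43756824 0.56808579 0.53918545] [3.04045851 1.64646954 0.21150781 0.00381308] 0.04490101382779707
```

The gripper shut on nothing, so I'll look again.

```bash
python3 - <<'E'
from h import *
d=snap('wrist','w2'); e=snap('scene','s2'); print(d['K'])
for o in nets.outline_of('wrist','stone')[:3]: print(round(o['conf'],2),np.round(np.array(o['rect'])*[512,384,512,384]),maskrect(o['mask'],d,.025))
a=cv2.imread('pics/w2.png');b=cv2.imread('pics/s2.png')
cv2.imwrite('pics/c2.png',cv2.resize(np.vstack([a,b]),(400,600)))
E
```

```text
[[328.1768705    0.         258.79619872]
 [  0.         328.1768705  194.01362661]
 [  0.           0.           1.        ]]
0.91 [290.  29.  44.  57.] [512.3 357.2  56.2  50.  105.5]
0.89 [256. 163.  45. 119.] [511.5 201.2 148.6  51.8 103.1]
```

View pics/c2.png

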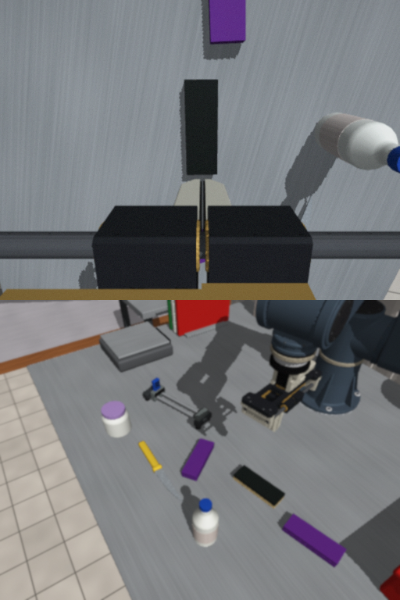

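```bash
python3 - <<'E'
from h import *
s=monitor.sense(); p=np.array(s['eef_pos'])
for c in('scene','top','wrist'):
    d=eyes.capture(c);T=np.linalg.inv(d['world_from_camera'])
    for x in (p,p+[0,0,-.008],[.5115,.2012,.025]):
        q=np.array(d['K'])@(T[:3,:3]@x+T[:3,3]); print(c,np.round(q[:2]/q[2]))
    if c!='wrist':
        cv2.imwrite(f'pics/v_{c}.png',cv2.cvtColor(d['frame'],cv2.COLOR_RGB2BGR))
print(open('log.jsonl').read())
a=cv2.imread('pics/v_top.png');b=cv2.imread('pics/v_scene.png')
cv2.imwrite('pics/c3.png',np.hstack([cv2.resize(a[150:350,100:300],(400,400)),cv2.resize(b[130:330,260:460],(400,400))]))
E
```

```text
scene [346. 174.]
scene [345. 177.]
scene [331. 234.]
top [181. 234.]
top [181. 235.]
top [197. 240.]
wrist [259. 230.]
wrist [259. 225.]
wrist [261. 166.]
[[0.28471445935389716, 0.34690316888812767, 1.6573878488952667, -7.825080425766121e-06, 1.137391028604971, 0.06105634607291117], [0.5108222957847737, 0.19794840457278365, 0.1954835879500246], [[-0.22180130362045924, 0.9750918801271727, -8.379928638527932e-05], [0.9750918836473549, 0.2218013016775852, -3.192463590121382e-05], [-1.2542662443374103e-05, -8.879292987025657e-05, -0.9999999959792485]]]
[[0.28805645690902437, 0.6015299717731433, 1.7844194982738808, -6.181921642877122e-06, 0.7546103378459165, 0.05939639936985522], [0.510943409697187, 0.19988810592996226, 0.013253207233771408], [[-0.22667707502376813, 0.9739694659485905, 0.0009914930592877006], [0.9739699689418606, 0.2266768975217185, 0.00028936018984427117], [5.707941897576482e-05, 0.001031275785622675, -0.999999466605955]]]
[[0.2880878061228882, 0.3147955946149564, 1.6204006747984996, 3.5932227038070304e-05, 1.198711287811072, 0.05998127843102572], [0.5119502114923463, 0.20021615207374216, 0.22735128253238063], [[-0.22612272416231025, 0.9740710249482343, 0.007358802464544803], [0.9740986959185584, 0.22611240991215256, 0.002215557149562303], [0.0004941934641798593, 0.007669187702431552, -0.9999704692303693]]]
```

View pics/c3.png

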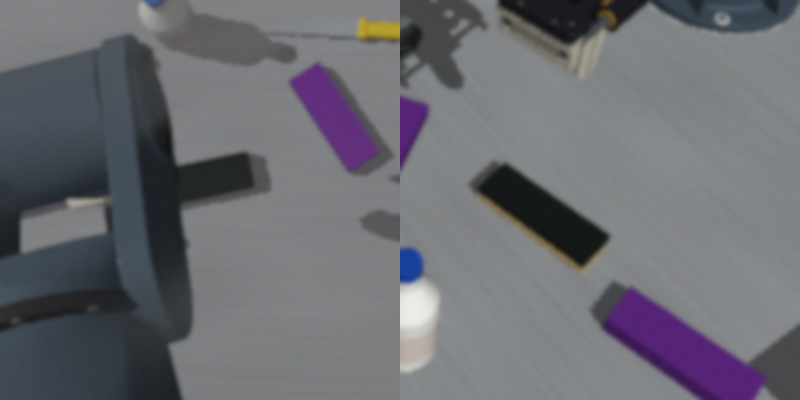

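```bash
python3 - <<'E'
from h import *
print(env.tcp_to_tips, [a for a in dir(env) if a[0]!='_'])
s=monitor.sense(); p=np.array(s['eef_pos'])
d=eyes.capture('scene');T=np.linalg.inv(d['world_from_camera'])
print(np.array(d['world_from_camera']).round(3).tolist())
for z in (.03,.02,.008,0,-.008,-.02,-.04):
    q=np.array(d['K'])@(T[:3,:3]@(p-[0,0,z])+T[:3,3]); print(z,np.round(q[:2]/q[2],1))
b=cv2.cvtColor(d['frame'],cv2.COLOR_RGB2BGR)[110:210,290:390]
cv2.imwrite('pics/c4.png',cv2.resize(b,(600,600),interpolation=cv2.INTER_CUBIC))
E
```

```text
0.008 ['PlanningError', 'finish_job', 'tcp_to_tips']
[[-0.844, 0.413, -0.343, 0.917], [0.536, 0.639, -0.551, 0.529], [-0.008, -0.649, -0.761, 0.744], [0.0, 0.0, 0.0, 1.0]]
0.03 [343.2 184.7]
0.02 [344.1 181.2]
0.008 [345.1 176.9]
0 [345.9 174. ]
-0.008 [346.6 171.1]
-0.02 [347.7 166.5]
-0.04 [349.7 158.7]
```

View pics/c4.png

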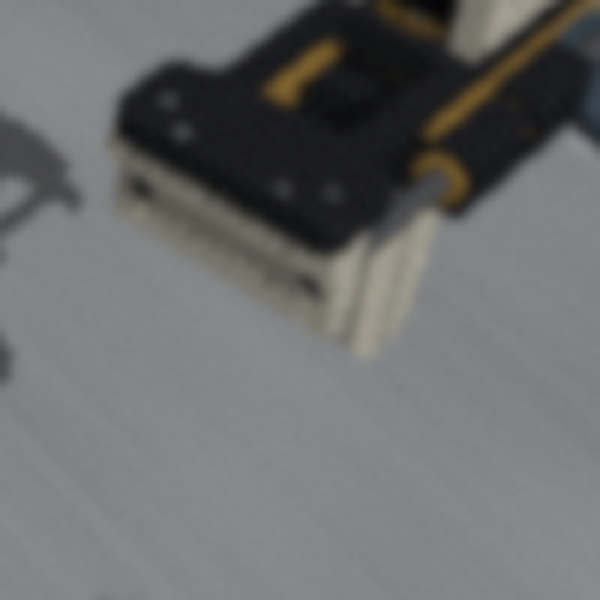

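The fingertips show about 25 mm higher than the reported pose implies, in both the scene and wrist views. That would put them just over the stone's top. I'll open and go down again in small steps, checking force.

```bash
python3 -m creep '[[[0,0,0.2,0,0,0,0],[0,0,0.2,0,0,0,0],[0,0,0.2,0,0,0,0],[0,0,0.2,0,0,0,0],[0,0,0.4,0,0,0,0],[0,0,0.4,0,0,0,0],[0,0,0.4,0,0,0,0],[0,0,0.6,0,0,0,0],[0,0,0.6,0,0,0,0],[0,0,0.3,0,0,0,0],[0,0,0.08,0,0,0,0],[0,0,0,0,0,0,0]]]'
python3 -m creep '[[[0,0,0.05,0,0,0,0],[0,0,0.05,0,0,0,0],[0,0,0.05,0,0,0,0],[0,0,0,0,0,0,0]]]'
python3 -c "
from h import *
print(monitor.sense()['gripper_width']);d=snap('scene','s5');w=snap('wrist','w5')
cv2.imwrite('pics/c5.png',np.hstack([cv2.resize(cv2.imread('pics/s5.png')[150:300,260:400],(400,428)),cv2.resize(cv2.imread('pics/w5.png')[100:384,100:400],(400,378))[:,:].copy() if 0 else cv2.resize(cv2.imread('pics/w5.png')[100:384,100:400],(400,428))]))"
```

```text
t: 7.22
eef_pos: [0.5109, 0.1999, 0.0083]
ee_rot: [[-0.226, 0.974, 0.001], [0.974, 0.226, 0.0], [0.0, 0.001, -1.0]]
ft_force: [0.3, 0.1, 0.4]
gripper_width: 0.993
grasp_force: 0.0
t: 7.72
eef_pos: [0.5103, 0.1997, -0.0014]
ee_rot: [[-0.226, 0.974, -0.0], [0.974, 0.226, -0.0], [-0.0, -0.0, -1.0]]
ft_force: [-0.2, -0.9, -0.4]
gripper_width: 0.998
grasp_force: 0.0
0.9976938528177101
```

View pics/c5.png

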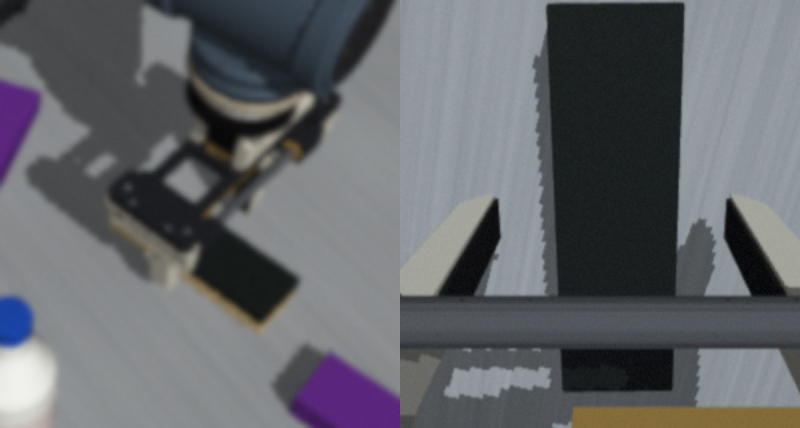

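The stone lies between the open fingers. The claimed tip height is below the bench with no contact, so the tool offset is real. I'll probe further down.

```bash
python3 -m creep '[[[0,0,0.05,0,0,0,0],[0,0,0.05,0,0,0,0],[0,0,0.05,0,0,0,0],[0,0,0,0,0,0,0]]]' | sed -n '2p;4p'
python3 -m creep '[[[0,0,0.05,0,0,0,0],[0,0,0,0,0,0,0]]]'| sed -n '2p;4p'
python3 -m creep '[[[0,0,0.05,0,0,0,0],[0,0,0,0,0,0,0]]]'| sed -n '2p;4p'
```

```text
eef_pos: [0.5103, 0.1997, -0.0106]
ft_force: [0.6, -0.1, 0.1]
eef_pos: [0.5103, 0.1997, -0.0135]
ft_force: [0.0, -0.6, 0.1]
eef_pos: [0.5103, 0.1997, -0.0165]
ft_force: [-0.2, 0.5, 0.6]
```

```bash
python3 -m creep '[[[0,0,0.04,0,0,0,0],[0,0,0,0,0,0,0]]]'| sed -n '2p;4p'
python3 -m creep '[[[0,0,0,0,0,0,1],[0,0,0,0,0,0,1],[0,0,0,0,0,0,1],[0,0,0,0,0,0,1],[0,0,0,0,0,0,1],[0,0,0,0,0,0,1],[0,0,0,0,0,0,1],[0,0,0,0,0,0,1]]]'
```

```text
eef_pos: [0.5103, 0.1997, -0.0188]
ft_force: [1.0, 0.2, 0.5]
t: 10.07
eef_pos: [0.5107, 0.1998, -0.0186]
ee_rot: [[-0.226, 0.974, 0.001], [0.974, 0.226, 0.0], [0.0, 0.001, -1.0]]
ft_force: [3.0, 0.2, -1.4]
gripper_width: 0.536
grasp_force: 30.0
```

Stone gripped (49.9 mm, 30 N). Next: lift, move to the staging area and tilt partway, logging joint angles to fit the kinematics.

```bash
L='python3 -c "from h import *;log()"'; python3 -m creep '[[[0,0,-0.2,0,0,0,1],[0,0,-0.5,0,0,0,1],[0,0,-0.7,0,0,0,1],[0,0,-0.8,0,0,0,1],[0,0,-0.8,0,0,0,1],[0,0,-0.5,0,0,0,1],[-0.6,-0.4,0,0,0,0,1],[-0.6,-0.4,0,0,0,0,1],[-0.6,-0.4,0,0,0,0,1],[-0.6,-0.4,0,0,0,0,1],[0,0,0,0,0,0,1]]]'; eval $L
python3 -m creep '[[[0,0,0,0,-0.8,0,1],[0,0,0,0,-0.8,0,1],[0,0,0,0,-0.8,0,1],[0,0,0,0,-0.8,0,1],[0,0,0,0,0,0,1]]]'; eval $L
python3 -m creep '[[[0,0,0,0,-0.8,0,1],[0,0,0,0,-0.8,0,1],[0,0,0,0,-0.8,0,1],[0,0,0,0,-0.8,0,1],[0,0,0,0,0,0,1]]]'; eval $L
python3 - <<'E'
from h import *
import kin
L=kin.L
for l in L: print(np.round(l[0],3),np.round(np.degrees((kin.rows(l[0])[1].inv()*kin.Ro.from_matrix(l[2])).magnitude()),2),np.round(l[1],3))
q=np.array([l[0] for l in L]);
def cols(qq):
    M,R=kin.rows(qq);c,s=np.cos(qq[0]),np.sin(qq[0]);w=qq[1]+qq[2]
    return np.c_[M,[c,s,0],[c*np.cos(w),s*np.cos(w),-np.sin(w)]]
A=np.vstack([cols(x) for x in q]);B=np.hstack([l[1] for l in L])
for k in (4,5,6):
    X,_,_,sv=np.linalg.lstsq(A[:,:k],B,rcond=None); print(k,X.round(3),sv.round(3),np.abs(A[:,:k]@X-B).reshape(-1,3).max(1).round(4))
E
```

```text
t: 11.45
eef_pos: [0.4479, 0.036, 0.1916]
ee_rot: [[-0.223, 0.975, -0.001], [0.975, 0.223, -0.0], [0.0, -0.001, -1.0]]
ft_force: [0.0, -0.4, -3.9]
gripper_width: 0.539
grasp_force: 30.0
t: 12.08
eef_pos: [0.4488, 0.0394, 0.1908]
ee_rot: [[-0.207, 0.974, 0.097], [0.878, 0.229, -0.42], [-0.431, -0.002, -0.902]]
ft_force: [0.8, -0.3, -5.1]
gripper_width: 0.539
grasp_force: 30.0
t: 12.7
eef_pos: [0.4489, 0.0383, 0.1901]
ee_rot: [[-0.145, 0.974, 0.174], [0.612, 0.226, -0.758], [-0.778, -0.003, -0.629]]
ft_force: [0.2, 0.1, -5.1]
gripper_width: 0.536
grasp_force: 30.0
[ 0.285  0.347  1.657 -0.     1.137  0.061] 0.0 [0.511 0.198 0.195]
[ 0.288  0.602  1.784 -0.     0.755  0.059] 0.0 [0.511 0.2   0.013]
[0.288 0.315 1.62  0.    1.199 0.06 ] 0.0 [0.512 0.2   0.227]
[-0.023  0.172  1.902 -0.     1.069 -0.248] 0.0 [0.448 0.036 0.192]
[ 0.273  0.215  1.932 -0.512  1.076  0.308] 0.0 [0.449 0.039 0.191]
[ 0.494  0.39   1.938 -0.897  1.285  0.747] 0.0 [0.449 0.038 0.19 ]
4 [0.452 0.423 0.241 0.195] [4.288 2.213 0.807 0.245] [0.047  0.0447 0.0477 0.0465 0.0193 0.0189]
5 [0.451 0.42  0.241 0.195 0.003] [4.291 3.285 0.813 0.277 0.237] [0.0471 0.0447 0.0477 0.0465 0.0192 0.0185]
6 [0.512 0.426 0.236 0.204 0.021 0.082] [4.789 3.488 0.837 0.284 0.277 0.206] [0.0441 0.0454 0.0438 0.0464 0.019  0.0134]
```

```bash
cat > kin.py <<'E'
from h import *
from scipy.spatial.transform import Rotation as Ro
from scipy.optimize import least_squares
L=[json.loads(l) for l in open('log.jsonl')]
def rows(q):
    q1,q2,q3,q4,q5,q6=q; E=Ro.from_euler
    W=E('z',q1)*E('y',q2+q3)*E('z',q4); R=W*E('y',q5)*E('z',q6+np.pi/2)
    U=E('zy',[0,0]) ; U=E('z',q1)*E('y',q2)
    return np.c_[U.apply([0,0,1]),(E('z',q1)*E('y',q2+q3)).apply([0,0,1]),R.apply([0,0,1]),[0,0,1],E('z',q1).apply([0,1,0]),E('z',q1).apply([1,0,0]),W.apply([0,1,0]),(E('z',q1)*E('y',q2+q3)).apply([1,0,0])],R
A=np.vstack([rows(l[0])[0] for l in L]);B=np.hstack([l[1] for l in L])
K=[0,1,2,3,4,5,6,7]
P=np.zeros(8);P[K]=np.linalg.lstsq(A[:,K],B,rcond=None)[0]
LO=np.array([-2.75,-.79,.01,-1.57,.07,-2.87]);HI=np.array([2.75,2.1,2.65,4.71,3.14,2.87])
def fk(q): M,R=rows(q); return M@P,R
def ik(p,R,seeds=60,q0=None):
    rng=np.random.default_rng(0); best=[]
    for i in range(seeds):
        s=q0 if (q0 is not None and i==0) else rng.uniform(LO,HI)
        f=lambda q:np.r_[(fk(q)[0]-p)*5,(fk(q)[1]*Ro.from_matrix(R).inv()).as_rotvec()]
        r=least_squares(f,np.clip(s,LO+1e-3,HI-1e-3),bounds=(LO,HI),max_nfev=80)
        if r.cost<1e-6 and not any(np.allclose(r.x,b,atol=.02) for b in best): best.append(r.x)
    return best
E
python3 - <<'E'
from kin import *
for K in ([0,1,2,3,4],[0,1,2,3,4,5],[0,1,2,3,6],[0,1,2,3,4,5,6,7]):
    X,_,_,sv=np.linalg.lstsq(A[:,K],B,rcond=None); print(K,X.round(4),sv.round(3),np.abs(A[:,K]@X-B).reshape(-1,3).max(1).round(4))
E
```

```text
[0, 1, 2, 3, 4] [0.4512 0.4263 0.304  0.2556 0.0472] [4.292 2.481 2.21  0.691 0.243] [0.0056 0.001  0.0073 0.0033 0.0048 0.0054]
[0, 1, 2, 3, 4, 5] [ 0.4569  0.4347  0.3044  0.2552  0.0472 -0.0091] [4.295 3.286 2.478 0.697 0.275 0.236] [0.0051 0.0022 0.0068 0.0026 0.004  0.0048]
[0, 1, 2, 3, 6] [0.4722 0.4226 0.2858 0.2243 0.0426] [4.301 2.494 2.167 0.72  0.245] [0.0095 0.0113 0.0094 0.0085 0.0109 0.0233]
[0, 1, 2, 3, 4, 5, 6, 7] [ 0.4873  0.4378  0.3007  0.2587  0.0465 -0.     -0.      0.0407] [4.808 3.555 3.339 0.758 0.585 0.284 0.232 0.204] [0. 0. 0. 0. 0. 0.]
```

```bash
cat > plan.py <<'E'
from kin import *
def pose(u_az,beta,G,sx,back=.031):
    # tool z = u cos(beta) - z sin(beta); tool y horizontal; sx=-1: tool x tends down at beta=0, +1 up
    u=np.array([np.cos(u_az),np.sin(u_az),0]);b=np.radians(beta)
    z=u*np.cos(b)-np.array([0,0,1])*np.sin(b)
    x=sx*(u*np.sin(b)+np.array([0,0,1])*np.cos(b)); y=np.cross(z,x)
    return np.array(G)+back*z,np.c_[x,y,z]
def marg(q): return np.min(np.minimum(q-LO,HI-q))
E
python3 - <<'E'
from plan import *
for X,Y in((.45,.04),(.5,.06),(.45,.1)):
  for az in (-65,-80,-95,-110):
    a=np.radians(az);out=[]
    for name,(p,R) in dict(flat=pose(a+np.pi,65,(X,Y,.017),1),st1=pose(a,25,(X,Y,.085),-1),g2a=pose(a+np.pi,20,(X,Y,.08),1),g2b=pose(a+np.pi,20,(X,Y,.08),-1)).items():
        S=[q for q in ik(p,R,25) if q[3]<2.2]
        if S:
            q=max(S,key=marg); out.append(f'{name} {np.round(q,2).tolist()} m{marg(q):.2f}')
    print(X,Y,az,*out,sep='\n  ')
E
```

```text
0.45
  0.04
  -65
  flat [-0.22, 0.64, 1.91, 0.44, 0.91, -0.98] m0.74
  st1 [0.54, 0.72, 2.07, -1.32, 1.2, 1.2] m0.25
  g2a [-0.41, 0.9, 1.66, 0.68, 1.67, -1.2] m0.99
  g2b [-0.41, 0.9, 1.66, 0.68, 1.67, 1.94] m0.93
0.45
  0.04
  -80
  flat [-0.25, 0.61, 1.98, 0.56, 0.82, -0.87] m0.67
  st1 [0.51, 0.76, 1.92, -1.08, 1.32, 1.13] m0.49
  g2a [-0.49, 0.85, 1.8, 0.84, 1.54, -1.2] m0.85
  g2b [-0.49, 0.85, 1.8, 0.84, 1.54, 1.95] m0.85
0.45
  0.04
  -95
  flat [-0.27, 0.59, 2.06, 0.69, 0.71, -0.76] m0.59
  st1 [0.46, 0.81, 1.78, -0.9, 1.46, 1.1] m0.67
  g2a [-0.56, 0.81, 1.96, 1.01, 1.41, -1.23] m0.69
  g2b [-0.56, 0.81, 1.96, 1.01, 1.41, 1.91] m0.69
0.45
  0.04
  -110
  flat [-0.27, 0.56, 2.13, 0.85, 0.6, -0.67] m0.52
  st1 [0.39, 0.86, 1.65, -0.73, 1.59, 1.12] m0.84
  g2a [-0.61, 0.78, 2.11, 1.23, 1.3, -1.32] m0.54
  g2b [-0.61, 0.78, 2.11, 1.23, 1.3, 1.82] m0.54
0.5
  0.06
  -65
  flat [-0.16, 0.7, 1.79, 0.44, 0.96, -0.91] m0.86
  st1 [0.52, 0.76, 1.94, -1.3, 1.21, 1.1] m0.27
  g2a [-0.35, 0.94, 1.54, 0.74, 1.7, -1.12] m1.11
  g2b [-0.35, 0.94, 1.54, 0.74, 1.7, 2.02] m0.85
0.5
  0.06
  
[... 809 characters left out ...]
2b [-0.31, 0.88, 1.71, 0.76, 1.61, 1.96] m0.91
0.45
  0.1
  -80
  flat [-0.13, 0.61, 2.0, 0.62, 0.77, -0.8] m0.65
  st1 [0.61, 0.8, 1.83, -0.99, 1.39, 1.1] m0.58
  g2a [-0.38, 0.84, 1.86, 0.93, 1.48, -1.19] m0.79
  g2b [-0.38, 0.84, 1.86, 0.93, 1.48, 1.95] m0.79
0.45
  0.1
  -95
  flat [-0.14, 0.58, 2.07, 0.76, 0.66, -0.7] m0.58
  st1 [0.55, 0.85, 1.69, -0.82, 1.53, 1.09] m0.75
  g2a [-0.44, 0.8, 2.01, 1.12, 1.35, -1.25] m0.64
  g2b [-0.44, 0.8, 2.01, 1.12, 1.35, 1.89] m0.64
0.45
  0.1
  -110
  flat [-0.13, 0.55, 2.14, 0.93, 0.54, -0.61] m0.47
  st1 [0.48, 0.89, 1.56, -0.66, 1.67, 1.13] m0.91
  g2a [-0.48, 0.77, 2.17, 1.37, 1.26, -1.36] m0.48
  g2b [-0.48, 0.77, 2.17, 1.37, 1.26, 1.78] m0.48
```

All poses are reachable at the present spot. I'll lay the stone flat here, regrip it with a 25° lean and 10 mm off centre so the wrist stays high, and then stand it up.

```bash
python3 -m creep '[[[0,0,0,0,0.8,0,1],[0,0,0,0,0.8,0,1],[0,0,0,0,0.8,0,1],[0,0,0,0,0.8,0,1],[0,0,0,0,0.8,0,1],[0,0,0,0,0.8,0,1],[0,0,0,0,0.8,0,1],[0,0,0,0,0.8,0,1],[0,0,0.6,0,0,0,1],[0,0,0.8,0,0,0,1],[0,0,0.8,0,0,0,1],[0,0,0.6,0,0,0,1],[0,0,0.4,0,0,0,1],[0,0,0.15,0,0,0,1],[0,0,0,0,0,0,1]]]'
```

```text
t: 14.58
eef_pos: [0.4503, 0.0374, -0.0089]
ee_rot: [[-0.225, 0.974, 0.002], [0.974, 0.225, 0.001], [0.0, 0.002, -1.0]]
ft_force: [0.2, -0.4, -4.7]
gripper_width: 0.535
grasp_force: 30.0
```

```bash
python3 -m creep '[[[0,0,0.06,0,0,0,1],[0,0,0.04,0,0,0,1],[0,0,0.03,0,0,0,1],[0,0,0.02,0,0,0,1],[0,0,0,0,0,0,1],[0,0,0,0,0,0,1]]]'|sed -n '2p;4p'
```

```text
eef_pos: [0.4496, 0.0378, -0.0186]
ft_force: [0.2, 0.1, -4.0]
```

```bash
python3 -m creep '[[[0,0,0.01,0,0,0,1],[0,0,0,0,0,0,1],[0,0,0,0,0,0,0.3],[0,0,0,0,0,0,0.3],[0,0,0,0,0,0,0.3]]]'|sed -n '2p;4,5p'
python3 -m creep '[[[0.05,0,-0.13,0,0,0,0.3],[0,0,0,0,0.78,0,0.3],[0,0,0,0,0.78,0,0.3],[0,0,0,0,0.78,0,0.3],[0,0,0,0,0.78,0,0.3],[0,0,0,0,0,0,0.3],[0,0,0,0,0,0,1],[0,0,0,0,0,0,1],[0,0,0,0,0,0,1],[0,0,0,0,0,0,1]]]'
```

```text
eef_pos: [0.4496, 0.0377, -0.0192]
ft_force: [0.6, 0.3, -0.5]
gripper_width: 0.695
t: 17.2
eef_pos: [0.4487, 0.0412, -0.0111]
ee_rot: [[-0.205, 0.974, -0.096], [0.883, 0.227, 0.411], [0.422, 0.0, -0.906]]
ft_force: [-0.3, 4.0, 3.8]
gripper_width: 0.532
grasp_force: 30.0
```

```bash
python3 -m creep '[[[0.13,0,-0.28,0,0,0,1],[0.26,0,-0.57,0,0,0,1],[0.33,0,-0.7,0,0,0,1],[0.33,0,-0.7,0,0,0,1],[0,0,0,0,-0.9,0,1],[0,0,0,0,-0.9,0,1],[0,0,0,0,-0.9,0,1],[0,0,0,0,-0.9,0,1],[0,0,0,0,-0.9,0,1],[0,0,0,0,-0.9,0,1],[0,0,0,0,-0.9,0,1],[0,0,0,0,-0.9,0,1],[0,0,0,0,-0.9,0,1],[0,0,0,0,-0.9,0,1],[0,0,0,0,-0.9,0,1],[0,0,0,0,-0.9,0,1],[0,0,0,0,-0.45,0,1],[0,0,0,0,0,0,1],[0,0,0,0,0,0,1]]]'
python3 - <<'E'
from kin import *
s=log();q=np.array(s['joint_pos']);print(q.round(2),fk(q)[0])
R=np.array(s['ee_rot']);p=np.array(s['eef_pos'])
print('pitch below horiz',np.degrees(np.arcsin(-R[2,2])),'roll',np.degrees(np.arcsin(R[2,1])))
d=snap('scene','s6');e=snap('top','t6')
cv2.imwrite('pics/c6.png',np.hstack([cv2.imread('pics/s6.png')[60:330,200:470],cv2.imread('pics/t6.png')[100:370,130:400]]))
E
```

```text
t: 19.58
eef_pos: [0.4489, 0.0409, 0.1374]
ee_rot: [[-0.096, 0.974, 0.205], [0.413, 0.226, -0.882], [-0.906, 0.0, -0.424]]
ft_force: [0.5, 1.1, -3.7]
gripper_width: 0.53
grasp_force: 30.0
[ 0.57  0.63  1.94 -1.05  1.38  1.02] [0.44885513 0.0408748  0.13741653]
pitch below horiz 25.080288283384526 roll 0.02055851666806246
```

View pics/c6.png

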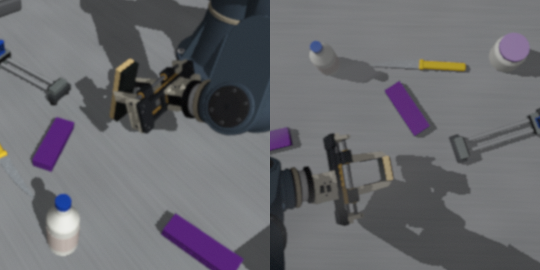

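The stone is held upright at about scene-crop (123,90), clear of everything else. I'll lower it onto its end.

```bash
python3 -m creep '[[[0.27,0,0.127,0,0,0,1],[0.36,0,0.17,0,0,0,1],[0.18,0,0.085,0,0,0,1],[0.07,0,0.034,0,0,0,1],[0,0,0,0,0,0,1],[0,0,0,0,0,0,1]]]'|sed -n '2,4p'
python3 -m creep '[[[0.04,0,0.018,0,0,0,1],[0.03,0,0.013,0,0,0,1],[0,0,0,0,0,0,1]]]'|sed -n '2p;4p'
```

```text
eef_pos: [0.4491, 0.0406, 0.0795]
ee_rot: [[-0.095, 0.974, 0.205], [0.411, 0.226, -0.883], [-0.907, 0.001, -0.422]]
ft_force: [0.2, 0.2, -4.9]
eef_pos: [0.4488, 0.0405, 0.0744]
ft_force: [0.3, -0.5, -4.8]
```

```bash
python3 -m creep '[[[0.02,0,0.009,0,0,0,1],[0,0,0,0,0,0,1]]]'|sed -n '2p;4p'
python3 -m creep '[[[0.015,0,0.007,0,0,0,1],[0,0,0,0,0,0,1]]]'|sed -n '2p;4p'
python3 -m creep '[[[0.015,0,0.007,0,0,0,1],[0,0,0,0,0,0,1]]]'|sed -n '2p;4p'
```

```text
eef_pos: [0.4488, 0.0406, 0.0732]
ft_force: [0.2, -0.3, -4.5]
eef_pos: [0.4489, 0.0406, 0.0724]
ft_force: [-0.6, 1.3, -2.0]
eef_pos: [0.4489, 0.0404, 0.0724]
ft_force: [-3.1, 1.8, 7.8]
```

```bash
python3 -m creep '[[[-0.013,0,-0.006,0,0,0,1],[0,0,0,0,0,0,1],[0,0,0,0,0,0,0.25],[0,0,0,0,0,0,0.2],[0,0,0,0,0,0,0.1],[0,0,0,0,0,0,0.1],[0,0,0,0,0,0,0]]]'|sed -n '2p;4,5p'
python3 -m creep '[[[0,0,-0.2,0,0,0,0],[0,0,-0.5,0,0,0,0],[0,0,-0.7,0,0,0,0],[0,0,-0.7,0,0,0,0],[0,0,0,0,0,0,0]]]'
python3 - <<'E'
from kin import *
log();d=snap('scene','s7');w=snap('wrist','w7');t=snap('top','t7')
for c,x,z in(('top',t,.15),):
    for o in nets.outline_of(c,'stone')[:5]: print(c,round(o['conf'],2),np.round(np.array(o['rect'])*[512,384,512,384]),maskrect(o['mask'],x,z))
for o in nets.outline_of('wrist','stone')[:3]: print('w',round(o['conf'],2),np.round(np.array(o['rect'])*[512,384,512,384]))
T=np.linalg.inv(w['world_from_camera'])
for x in ([.456,.0116,0],[.456,.0116,.15]):
    q=np.array(w['K'])@(T[:3,:3]@x+T[:3,3]); print(np.round(q[:2]/q[2]))
cv2.imwrite('pics/c7.png',np.hstack([cv2.imread('pics/s7.png')[60:330,200:470],cv2.imread('pics/w7.png')[50:320,100:400]]))
E
```

```text
eef_pos: [0.4488, 0.0406, 0.0721]
ft_force: [0.1, 0.1, 0.3]
gripper_width: 0.96
t: 23.05
eef_pos: [0.4232, 0.1546, 0.1262]
ee_rot: [[-0.095, 0.973, 0.208], [0.413, 0.229, -0.881], [-0.906, 0.003, -0.424]]
ft_force: [-0.2, -0.8, -0.1]
gripper_width: 0.998
grasp_force: 0.0
top 0.92 [268. 210.  45.  51.] [582.5  18.5 132.6  46.6  35.7]
top 0.58 [122. 244.  61.  32.] [493.3 350.2 133.7  45.2 105.7]
top 0.57 [248. 271.  18.  18.] [443.4  60.7  46.9  26.3  13.8]
top 0.42 [373. 152.  40.  37.] [ 728.7 -227.6  107.4   78.4  135.7]
w 0.68 [387. 139. 144.  50.]
w 0.66 [257. 178.  62. 165.]
[259. 122.]
[259. 259.]
```

View pics/c7.png

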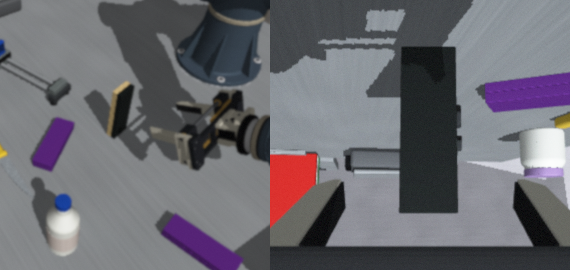

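The stone stands on its end at about (0.443, 0.062). The top-view footprint and my own estimate from the grasp agree. Next I swing over it to the cream side.

```bash
python3 -m creep '[[[-0.6,0,-0.28,0,0,0,0],[-0.6,0,-0.28,0,0,0,0],[-0.6,0,-0.28,0,0,0,0],[-0.6,0,-0.28,0,0,0,0],[-0.6,0,-0.28,0,0,0,0],[0,0,0,0,0.9,0,0],[0,0,0,0,0.9,0,0],[0,0,0,0,0.9,0,0],[0,0,0,0,0.9,0,0],[0,0,0,0,0.9,0,0],[0,0,0,0,0.9,0,0],[0,0,0,0,0.9,0,0],[0,0,0,0,0.9,0,0],[0,0,0,0,0.9,0,0],[-0.69,-0.03,0,0,0,0,0],[-0.69,-0.03,0,0,0,0,0],[-0.69,-0.03,0,0,0,0,0],[-0.69,-0.03,0,0,0,0,0],[-0.69,-0.03,0,0,0,0,0]]]'|sed -n '1,4p'
python3 -m creep '[[[0,0,0,0,0.9,0,0],[0,0,0,0,0.9,0,0],[0,0,0,0,0.9,0,0],[0,0,0,0,0.9,0,0],[0,0,0,0,0.9,0,0],[0,0,0,0,0.9,0,0],[0,0,0,0,0.9,0,0],[0,0,0,0,0.9,0,0],[0,0,0,0,0.9,0,0],[0,0,0,0,0.6,0,0],[0,0,0,0,0,0,0]]]'
python3 - <<'E'
from plan import *
s=log();R=np.array(s['ee_rot']);p=np.array(s['eef_pos'])
print('below',np.degrees(np.arcsin(-R[2,2])),np.round(s['joint_pos'],2))
G=np.array([.4435,.062,.08]);z=R[:,2]
for b in (-.10,.037): 
    t=G+b*z; print('target',t.round(4),'units tool',(R.T@(t-p)/.06).round(2)); p=t
E
```

```text
t: 25.68
eef_pos: [0.4605, -0.0536, 0.3242]
ee_rot: [[-0.225, 0.974, -0.0], [0.974, 0.225, -0.004], [-0.004, -0.001, -1.0]]
ft_force: [-0.4, 0.5, -0.1]
t: 27.05
eef_pos: [0.4606, -0.0523, 0.3234]
ee_rot: [[-0.076, 0.975, -0.211], [0.342, 0.224, 0.912], [0.937, -0.003, -0.35]]
ft_force: [-0.3, 0.3, 0.6]
gripper_width: 1.001
grasp_force: 0.0
below 20.51501227631147 [-0.63  0.54  1.53  0.75  2.04 -0.87]
target [ 0.4646 -0.0292  0.115 ] units tool [-3.13  0.16  1.55]
target [0.4357 0.0958 0.067 ] units tool [-0.   -0.    2.28]
```

```bash
python3 -m creep '[[[-0.5,0.03,0.25,0,0,0,0],[-0.7,0.03,0.35,0,0,0,0],[-0.7,0.04,0.35,0,0,0,0],[-0.7,0.03,0.35,0,0,0,0],[-0.53,0.03,0.25,0,0,0,0],[0,0,0,0,0,0,0],[0,0,0,0,0,0,0]]]'
python3 - <<'E'
from plan import *
s=log();R=np.array(s['ee_rot']);p=np.array(s['eef_pos'])
w=snap('wrist','w8');T=np.linalg.inv(w['world_from_camera']);t=snap('top')
for o in nets.outline_of('wrist','stone')[:3]: print('w',round(o['conf'],2),np.round(np.array(o['rect'])*[512,384,512,384],1))
for x in ([.4435,.062,0],[.4435,.062,.075],[.4435,.062,.15]):
    q=np.array(w['K'])@(T[:3,:3]@x+T[:3,3]); print(np.round(q[:2]/q[2]))
for o in nets.outline_of('top','stone')[:5]: print('top',round(o['conf'],2),maskrect(o['mask'],t,.15))
G=np.array([.4435,.062,.08]);z=R[:,2]
print('units',R.T@(G+.037*z-p)/.06)
E
```

```text
t: 27.92
eef_pos: [0.4661, -0.0297, 0.1176]
ee_rot: [[-0.081, 0.974, -0.211], [0.345, 0.226, 0.911], [0.935, 0.001, -0.354]]
ft_force: [-0.5, 1.0, -0.3]
gripper_width: 0.996
grasp_force: 0.0
w 0.74 [256.2 183.7  66.8 145.3]
w 0.6 [416.9 310.9 140.9 117.2]
w 0.56 [335.6 118.2  49.4  48.1]
[257. 251.]
[257. 194.]
[258. 118.]
top 0.98 [493.3 348.9 137.7  48.9 105.5]
top 0.82 [443.4  60.   50.8  28.4  11.5]
top 0.73 [583.5  18.9 133.2  47.   35.7]
units [-0.02800026 -0.02271582  2.31023498]
```

```bash
python3 -m creep '[[[-0.03,-0.02,0.3,0,0,0,0],[0,0,0.5,0,0,0,0],[0,0,0.5,0,0,0,0],[0,0,0.5,0,0,0,0],[0,0,0.35,0,0,0,0],[0,0,0.15,0,0,0,0],[0,0,0,0,0,0,0],[0,0,0,0,0,0,0.3],[0,0,0,0,0,0,0.4],[0,0,0,0,0,0,0.44],[0,0,0,0,0,0,0.48],[0,0,0,0,0,0,0.55],[0,0,0,0,0,0,1],[0,0,0,0,0,0,1],[0,0,0,0,0,0,1]]]'
```

```text
t: 30.0
eef_pos: [0.4356, 0.0957, 0.0659]
ee_rot: [[-0.08, 0.974, -0.211], [0.343, 0.226, 0.912], [0.936, 0.0, -0.353]]
ft_force: [2.3, 0.9, 0.1]
gripper_width: 0.533
grasp_force: 30.0
```

Gripped again. Before lifting I'll fit the holder's pose from its outlines in the top and scene pictures.

```bash
cat > hold.py <<'E'
from kin import *
from scipy.optimize import minimize
def boxes(t):
    return [(-108,-82,-37,37,0,32),(144,170,-37,37,0,32),(-99,-75,-28,28,20,48),(70+t,94+t,-28,28,20,48),
            (-95,155,-19,-9,20,30),(-95,155,9,19,20,30),(79+t,93+t,-15,15,48,90)]
def render(d,v,S=2):
    T=np.linalg.inv(d['world_from_camera']);K=np.array(d['K']);im=np.zeros((384*S,512*S),'uint8')
    c,s=np.cos(v[2]),np.sin(v[2])
    for x0,x1,y0,y1,z0,z1 in boxes(v[3]*1000):
        q=np.array([(x,y,z) for x in(x0,x1) for y in(y0,y1) for z in(z0,z1)])/1000
        w=np.c_[v[0]+c*q[:,0]-s*q[:,1],v[1]+s*q[:,0]+c*q[:,1],q[:,2]]
        p=(K@(T[:3,:3]@w.T+T[:3,3:])); p=(p[:2]/p[2]).T*S
        cv2.fillConvexPoly(im,cv2.convexHull(p.round().astype('int32')),1)
    return im
def fit(views,v0):
    M=[cv2.resize(m.astype('uint8'),None,fx=2,fy=2) for _,m in views]
    sc=np.array([.01,.01,.03,.01])
    def cost(u):
        v=np.array(v0)+u*sc; c=0
        for (d,_),m in zip(views,M):
            r=render(d,v); c+=1-(r&m).sum()/max(1,(r|m).sum())
        return c
    b=minimize(cost,np.zeros(4),method='Nelder-Mead',options=dict(initial_simplex=np.vstack([np.zeros(4),np.eye(4)]),xatol=.01,fatol=1e-4))
    return np.array(v0)+b.x*sc,b.fun
E
python3 - <<'E'
from hold import *
V=[]
for c in('top','scene'):
    d=snap(c,'h_'+c);o=nets.outline_of(c,'holder')
    print(c,[(round(x['conf'],2),np.round(np.array(x['rect'])*[512,384,512,384]).tolist(),int(x['mask'].sum())) for x in o[:3]])
    V.append((d,o[0]['mask']))
    j=nets.find_in(c,'jaw_tab')[:1]; print([np.round(np.array(x['rect'])*[512,384,512,384],1).tolist() for x in j])
import pickle; pickle.dump([(d['K'],d['world_from_camera'],m) for d,m in V],open('V.pkl','wb'))
v0=[.531,-.213,np.radians(-70.8),.035]
for vs in (V,V[:1],V[1:]): v,f=fit(vs,v0);print(v.round(4),np.degrees(v[2]),f)
v,_=fit(V,v0); out=[]
for d,m in V:
    im=cv2.cvtColor(d['frame'],cv2.COLOR_RGB2BGR); r=render(d,v)[::2,::2]
    im[cv2.morphologyEx(r,cv2.MORPH_GRADIENT,np.ones((2,2),'uint8'))>0]=(0,255,0)
    y,x=np.where(m); cy,cx=int(y.mean()),int(x.mean()); out.append(cv2.resize(im[max(0,cy-60):cy+60,max(0,cx-65):cx+65],(400,370),interpolation=cv2.INTER_NEAREST))
cv2.imwrite('pics/c8.png',np.hstack(out))
E
```

```text
top [(0.6, [362.0, 224.0, 103.0, 32.0], 714), (0.27, [371.0, 152.0, 36.0, 39.0], 1216)]
[[397.7, 225.4, 15.6, 22.0]]
scene [(0.68, [227.0, 131.0, 83.0, 64.0], 1215)]
[[202.5, 117.4, 16.0, 29.1]]
[ 0.5298 -0.2132 -1.243   0.0361] -71.21890337614458 0.8198064021913672
[ 0.5289 -0.2132 -1.2381  0.04  ] -70.93504422888161 0.5739474084207326
[ 0.5304 -0.2099 -1.2344  0.0363] -70.72706614934677 0.24006963127077074
```

View pics/c8.png

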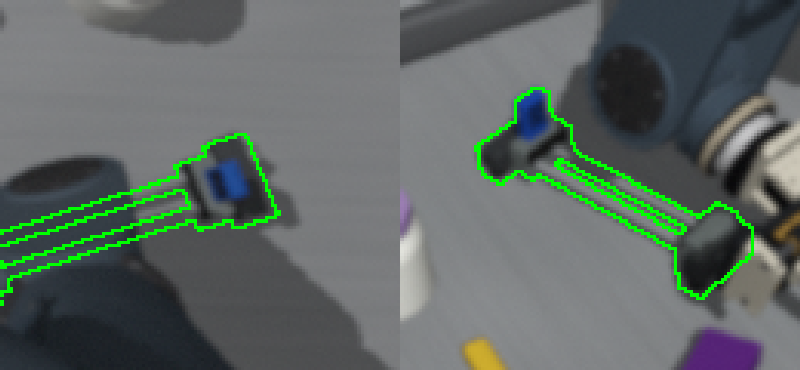

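The outlines fit the holder well: origin about (0.530, -0.212), yaw about -71°, jaw open 36–40 mm. The arm hid part of it from the top camera, so I'll refit after the lift. Now lift and turn the stone cream side up.

```bash
python3 -m creep '[[[0.15,0,-0.06,0,0,0,1],[0.5,0,-0.19,0,0,0,1],[0.7,0,-0.26,0,0,0,1],[0.8,0,-0.3,0,0,0,1],[0.8,0,-0.3,0,0,0,1],[0,0,0,0,-0.9,0,1],[0,0,0,0,-0.9,0,1],[0,0,0,0,-0.9,0,1],[0,0,0,0,-0.9,0,1],[0,0,0,0,-0.9,0,1],[0,0,0,0,-0.9,0,1],[0,0,0,0,-0.9,0,1],[0,0,0,0,-0.9,0,1],[0,0,0,0,-0.9,0,1],[0,0,0,0,-0.9,0,1],[0,0,0,0,-0.9,0,1],[0,0,0,0,-0.9,0,1],[0,0,0,0,-0.45,0,1],[0,0,0,0,0,0,1]]]'
python3 - <<'E'
from hold import *
s=log(); print(np.round(s['joint_pos'],2))
V=[]
for c in('top','scene'):
    d=snap(c,'k_'+c);o=nets.outline_of(c,'holder')
    print(c,[(round(x['conf'],2),np.round(np.array(x['rect'])*[512,384,512,384]).tolist(),int(x['mask'].sum())) for x in o[:3]])
    V.append((d,o[0]['mask']))
v0=[.530,-.212,np.radians(-71),.038]
for vs in (V,V[:1],V[1:]): v,f=fit(vs,v0);print(v.round(4),np.degrees(v[2]),f)
E
```

```text
t: 32.67
eef_pos: [0.4343, 0.0962, 0.2544]
ee_rot: [[-0.213, 0.974, 0.078], [0.911, 0.227, -0.344], [-0.352, -0.002, -0.936]]
ft_force: [0.5, 0.5, -5.8]
gripper_width: 0.54
grasp_force: 30.0
[ 0.35  0.14  1.83 -0.38  1.25  0.25]
top [(0.9, [363.0, 234.0, 105.0, 57.0], 1476), (0.74, [233.0, 272.0, 66.0, 38.0], 1557)]
scene [(0.8, [228.0, 132.0, 86.0, 67.0], 1367)]
[ 0.5284 -0.2116 -1.2339  0.0398] -70.70010903317501 0.3250022562967889
[ 0.529  -0.214  -1.2314  0.0418] -70.5533232704269 0.13465883416177138
[ 0.5295 -0.2092 -1.2364  0.0387] -70.83967754016025 0.15822684966082978
```

```bash
python3 - <<'E'
from kin import *
s=monitor.sense();R=np.array(s['ee_rot']);p=np.array(s['eef_pos'])
yaw=np.radians(-70.7); m=np.array([-.0038,0,-.0361])
y=np.array([np.cos(yaw+np.pi/2),np.sin(yaw+np.pi/2)])
dy=np.arctan2(y[1],y[0])-np.arctan2(R[1,1],R[0,1]); print('yaw',np.degrees(dy),'rot units',(R.T@[0,0,1]*np.degrees(dy)/8).round(3))
Rt=Ro.from_euler('z',dy).as_matrix()@R
for h in (.14,.0425):
    t=np.array([.531,-.2172,h])-Rt@m; print('TCP',t.round(4),'now-frame units',(R.T@(t-p)/.06).round(2),[q.round(2).tolist() for q in ik(t,Rt,15,np.array(s['joint_pos']))])
    p=t;R=Rt
E
```

```text
yaw 6.29624582100075 rot units [-0.277 -0.    -0.737]
TCP [ 0.534  -0.2258  0.1049] now-frame units [-4.35  0.4   4.31] [[-0.34, 0.43, 1.84, -0.45, 0.69, -0.35]]
TCP [ 0.534  -0.2258  0.0074] now-frame units [0.57 0.   1.52] [[-0.34, 0.6, 1.88, -0.6, 0.51, -0.17]]
```

```bash
python3 -m creep '[[[0,0,0,-0.14,0,-0.37,1],[0,0,0,-0.14,0,-0.37,1],[0,0,0,0,0,0,1]]]' >/dev/null
python3 - <<'E'
from kin import *
s=monitor.sense();R=np.array(s['ee_rot']);p=np.array(s['eef_pos'])
print((R.T@(np.array([.534,-.2258,.1049])-p)/.06).round(2))
E
```

```text
[-4.36 -0.22  4.31]
```

```bash
python3 -m creep '[[[-0.3,-0.01,0.3,0,0,0,1],[-0.54,-0.03,0.53,0,0,0,1],[-0.54,-0.03,0.53,0,0,0,1],[-0.54,-0.03,0.53,0,0,0,1],[-0.54,-0.03,0.53,0,0,0,1],[-0.54,-0.03,0.53,0,0,0,1],[-0.54,-0.03,0.53,0,0,0,1],[-0.54,-0.02,0.53,0,0,0,1],[-0.28,-0.01,0.3,0,0,0,1],[0,0,0,0,0,0,1],[0,0,0,0,0,0,1]]]'
python3 - <<'E'
from hold import *
s=log();R=np.array(s['ee_rot']);p=np.array(s['eef_pos'])
m=np.array([-.0038,0,-.0361]);print('stone mid',(p+R@m).round(4),'dir',R[:,0]@[.3305,-.9438,0],'roll',R[2,1],'az y',np.degrees(np.arctan2(R[1,1],R[0,1])))
print((R.T@(np.array([.534,-.2258,.0074])-p)/.06).round(3))
d=snap('scene');o=nets.outline_of('scene','stone')
T=np.linalg.inv(d['world_from_camera'])
M=p+R@m; u=np.array([.3305,-.9438,0]);n=np.array([.9438,.3305,0])
C=np.array([M+a*.075*u+b*.025*n+c*np.array([0,0,.0125]) for a in(-1,1) for b in(-1,1) for c in (-1,1)])
q=np.array(d['K'])@(T[:3,:3]@C.T+T[:3,3:]);q=(q[:2]/q[2]).T;print('pred box',q.min(0).round(1),q.max(0).round(1))
for x in o[:4]:
    r=np.array(x['rect'])*[512,384,512,384]; print(round(x['conf'],2),(r[:2]-r[2:]/2).round(1),(r[:2]+r[2:]/2).round(1))
E
```

```text
t: 34.62
eef_pos: [0.5345, -0.2248, 0.1055]
ee_rot: [[-0.31, 0.943, 0.117], [0.883, 0.332, -0.332], [-0.352, 0.0, -0.936]]
ft_force: [-0.5, 0.2, -5.1]
gripper_width: 0.533
grasp_force: 30.0
stone mid [ 0.5314 -0.2162  0.1407] dir -0.9358444561538322 roll 0.00033379548508901926 az y 19.38106751422459
[ 0.565 -0.013  1.535]
pred box [200.9  83.8] [257.1 121.9]
0.85 [234.3 181.6] [275.9 230.9]
0.79 [201.7  94.6] [256.3 123.5]
0.64 [364.4 275.3] [441.4 342.3]
```

```bash
python3 -m creep '[[[0.1,-0.01,0.27,0,0,0,1],[0.15,0,0.4,0,0,0,1],[0.13,0,0.35,0,0,0,1],[0.08,0,0.22,0,0,0,1],[0.035,0,0.09,0,0,0,1],[0,0,0,0,0,0,1],[0,0,0,0,0,0,1]]]'|sed -n '2p;4p'
python3 -m creep '[[[0.02,0,0.05,0,0,0,1],[0.015,0,0.04,0,0,0,1],[0,0,0,0,0,0,1],[0,0,0,0,0,0,1]]]'|sed -n '2p;4p'
```

```text
eef_pos: [0.5345, -0.2261, 0.0208]
ft_force: [0.3, -1.1, -4.4]
eef_pos: [0.5341, -0.226, 0.0143]
ft_force: [-0.4, -0.2, -3.9]
```

```bash
python3 -m creep '[[[0.015,0,0.045,0,0,0,1],[0,0,0,0,0,0,1]]]'|sed -n '2p;4p'
python3 -m creep '[[[0.008,0,0.02,0,0,0,1],[0,0,0,0,0,0,1]]]'|sed -n '2p;4p'
python3 -m creep '[[[0.007,0,0.018,0,0,0,1],[0,0,0,0,0,0,1]]]'|sed -n '2p;4p'
```

```text
eef_pos: [0.534, -0.226, 0.0112]
ft_force: [-0.3, -0.3, -4.3]
eef_pos: [0.534, -0.226, 0.01]
ft_force: [-0.5, -0.5, -4.6]
eef_pos: [0.5341, -0.226, 0.0098]
ft_force: [-5.1, 3.6, 8.3]
```

```bash
python3 -m creep '[[[-0.003,0,-0.008,0,0,0,1],[0,0,0,0,0,0,1]]]'|sed -n '2p;4p'
python3 -m creep '[[[0,0,0,0,0,0,0.44],[0,0,0,0,0,0,0.4],[0,0,0,0,0,0,0.3],[0,0,0,0,0,0,0.2],[0,0,0,0,0,0,0.1],[0,0,0,0,0,0,0.1]]]'|sed -n '2p;4,5p'
python3 -m creep '[[[0,0,-0.3,0,0,0,0.1],[0,0,-0.7,0,0,0,0.1],[0,0,-0.8,0,0,0,0.1],[0,0,-0.8,0,0,0,0.1],[0,0,0,0,0,0,0.1]]]'
python3 - <<'E'
from hold import *
s=log()
for c in('top','scene'):
    d=snap(c,'p_'+c)
    for o in nets.outline_of(c,'stone')[:5]: print(c,round(o['conf'],2),np.round(np.array(o['rect'])*[512,384,512,384]),maskrect(o['mask'],d,.055))
for o in nets.outline_of('top','holder')[:2]:print(round(o['conf'],2),np.round(np.array(o['rect'])*[512,384,512,384]))
E
```

```text
eef_pos: [0.5341, -0.226, 0.0098]
ft_force: [-3.8, 2.6, 4.2]
eef_pos: [0.5341, -0.226, 0.0095]
ft_force: [-0.1, -0.1, -0.2]
gripper_width: 0.893
t: 38.48
eef_pos: [0.5172, -0.1733, 0.1597]
ee_rot: [[-0.31, 0.943, 0.124], [0.882, 0.333, -0.333], [-0.356, 0.006, -0.935]]
ft_force: [0.0, -0.8, -0.2]
gripper_width: 0.903
grasp_force: 0.0
top 0.93 [122. 245.  60.  29.] [497.2 387.6 151.9  53.4 106.6]
top 0.6 [382. 226.  15.  17.] [ 553.8 -281.    48.6   19.1   11.9]
scene 0.78 [232. 130.  50.  38.] [ 537.  -208.1  165.2   72.5  109.4]
scene 0.78 [404. 308.  79.  66.] [523.4 413.  143.9  62.2 105.4]
scene 0.7 [253. 206.  42.  49.] [622.4  48.4 158.3  53.9  33.9]
0.57 [400. 220.  35.  28.]
```

Stone is released in the holder. I'll bring the tool upright near the tab and measure stone and tab from close by.

```bash
python3 -m creep '[[[0,0,-0.5,0,0.65,0,0],[0,0,-0.5,0,0.65,0,0],[0,0,-0.5,0,0.65,0,0],[0,0,0,0,0.65,0,0],[-0.56,-0.03,0,0,0,0,0.3],[-0.56,-0.03,0,0,0,0,0.3],[-0.56,-0.03,0,0,0,0,0.3],[0,0,0,0,0,0,0.3],[0,0,0,0,0,0,0.3]]]'
python3 - <<'E'
from hold import *
s=log()
hx=np.array([.3305,-.9438]);hy=np.array([.9438,.3305]);O=np.array([.529,-.2115])
def rel(r): v=r[:2]/1000-O; return (v@hx*1000).round(1),(v@hy*1000).round(1),r[2:]
for c in('wrist','scene','top'):
    d=snap(c,'r_'+c)
    for n,z in(('stone',.055),('jaw_tab',.09)):
        for o in nets.outline_of(c,n)[:2]:
            m=o['mask']
            print(c,n,round(o['conf'],2),np.round(np.array(o['rect'])*[512,384,512,384]),*rel(maskrect(m,d,z)))
    if c!='wrist':
        V=[(d,o['mask']) for o in nets.outline_of(c,'holder')[:1]]
        print(np.round(V[0][1].sum()))
w=cv2.imread('pics/r_wrist.png');hsv=cv2.cvtColor(w,cv2.COLOR_BGR2HSV)
b=cv2.inRange(hsv,(105,120,40),(130,255,255)); n,l,st,ce=cv2.connectedComponentsWithStats(b);print('blue',st[1:][st[1:,4]>80].tolist())
E
```

```text
t: 39.85
eef_pos: [0.5358, -0.248, 0.2408]
ee_rot: [[-0.332, 0.943, -0.002], [0.943, 0.332, 0.004], [0.004, -0.001, -1.0]]
ft_force: [0.2, 0.0, 0.2]
gripper_width: 0.7
grasp_force: 0.0
wrist stone 0.65 [263. 140.  47. 133.] 6.2 -0.1 [149.6  50.  109.6]
wrist stone 0.45 [343.   3.  18.   6.] -137.5 79.2 [18.4  4.6 19.4]
wrist jaw_tab 0.76 [265. 238.  41.  39.] 107.8 -0.1 [48.4 46.  18.6]
scene stone 0.89 [254. 204.  41.  53.] -213.9 173.3 [158.7  54.7  35.4]
scene stone 0.72 [233. 134.  47.  31.] -2.5 10.4 [157.9  69.8 109.8]
scene jaw_tab 0.85 [203. 114.  18.  31.] 78.2 36.0 [128.7  48.6  58.6]
scene jaw_tab 0.29 [227. 133.  89.  63.] 83.0 42.1 [127.1  74.5  41.7]
965
top stone 0.96 [122. 243.  57.  29.] -574.4 168.7 [149.1  49.  106.6]
top stone 0.8 [267. 209.  43.  50.] -192.6 142.7 [149.2  54.3  37.4]
top jaw_tab 0.73 [398. 226.  16.  24.] 105.6 0.6 [52.5 40.4 24.6]Traceback (most recent call last):
  File "<stdin>", line 13, in <module>
IndexError: list index out of range
```

```bash
python3 - <<'E'
from hold import *
hx=np.array([.3305,-.9438]);hy=np.array([.9438,.3305]);O=np.array([.529,-.2115])
d=snap('wrist','r2');f=d['frame']
o=nets.outline_of('wrist','stone')[0];print('stone colour',np.median(f[o['mask']],0))
hsv=cv2.cvtColor(f,cv2.COLOR_RGB2HSV);b=cv2.inRange(hsv,(105,120,30),(130,255,255));b[:190]=0
n,l,st,ce=cv2.connectedComponentsWithStats(b)
for i in range(1,n):
    if st[i,4]>100:
        print(st[i]);
        ys,xs=np.where(l==i);w=world(d,np.c_[xs,ys],.09)[:,:2]-O
        print('hx range',np.percentile(w@hx,[1,99]).round(4),'hy',np.percentile(w@hy,[1,99]).round(4), 'V median rows',[int(np.median(hsv[r,xs[ys==r],2])) for r in range(ys.min(),ys.max()+1,2)])
T=np.linalg.inv(d['world_from_camera'])
for t in (.036,.040,.044):
  P=[]
  for x,z in((79,.09),(93,.09),(79,.048),(70,.048)):
    X=np.r_[O+hx*(x/1000+t),z]; q=np.array(d['K'])@(T[:3,:3]@X+T[:3,3]); P.append((q[:2]/q[2]).round(1).tolist())
  print(t,P)
E
```

```text
stone colour [182. 166. 124.]
[250 232  28  25 599]
hx range [0.1014 0.1297] hy [-0.0139  0.0157] V median rows [105, 93, 42, 34, 55, 77, 121, 156, 151, 146, 142, 126, 44]
0.036 [[263.2, 243.2], [263.2, 254.5], [262.7, 229.2], [262.7, 222.5]]
0.04 [[263.2, 246.4], [263.1, 257.7], [262.7, 232.2], [262.7, 225.5]]
0.044 [[263.2, 249.7], [263.1, 260.8], [262.7, 235.2], [262.7, 228.5]]
```

The stone is cream side up and well placed in the holder frame: x = +6 mm, y = 0, within 0.3° of square. The tab is at about x = 124 mm. Now to grip the tab across its width.

```bash
python3 -m creep '[[[-0.4,0.03,0,0,0,0,0.3],[-0.6,0.03,0,0,0,0,0.3],[-0.45,0.03,0,0,0,0,0.3],[0,0,0.6,0,0,0,0.3],[0,0,0.8,0,0,0,0.3],[0,0,0.8,0,0,0,0.3],[0,0,0.6,0,0,0,0.3],[0,0,0.4,0,0,0,0.3],[0,0,0.1,0,0,0,0.3],[0,0,0,0,0,0,0.3]]]'|sed -n '2p;4p'
python3 -m creep '[[[0,0,0,0,0,0,0.5],[0,0,0,0,0,0,0.6],[0,0,0,0,0,0,1],[0,0,0,0,0,0,1],[0,0,0,0,0,0,1],[0,0,0,0,0,0,1]]]'
```

```text
eef_pos: [0.5703, -0.3284, 0.0439]
ft_force: [0.2, 0.5, -0.2]
t: 42.5
eef_pos: [0.5702, -0.3282, 0.0437]
ee_rot: [[-0.332, 0.943, -0.0], [0.943, 0.332, 0.003], [0.003, 0.0, -1.0]]
ft_force: [0.6, 0.7, 2.3]
gripper_width: 0.318
grasp_force: 30.0
```

```bash
python3 -m creep '[[[0.1,0,0,0,0,0,1],[0.15,0,0,0,0,0,1],[0.12,0,0,0,0,0,1],[0,0,0,0,0,0,1]]]'|sed -n '2p;4,6p'
python3 -m creep '[[[0.05,0,0,0,0,0,1],[0.03,0,0,0,0,0,1],[0,0,0,0,0,0,1]]]'|sed -n '2p;4p'
python3 -m creep '[[[0.025,0,0,0,0,0,1],[0.025,0,0,0,0,0,1],[0,0,0,0,0,0,1]]]'|sed -n '2p;4p'
```

```text
eef_pos: [0.5626, -0.3061, 0.0436]
ft_force: [2.0, 3.7, 2.6]
gripper_width: 0.323
grasp_force: 30.0
eef_pos: [0.5614, -0.3027, 0.0437]
ft_force: [5.3, 0.4, 1.7]
eef_pos: [0.5607, -0.3005, 0.0437]
ft_force: [8.0, -4.4, -0.6]
```

```bash
for i in 1 2; do python3 -m creep '[[[0.02,0,0,0,0,0,1],[0,0,0,0,0,0,1]]]'|sed -n '2p;4p'; done
```

```text
eef_pos: [0.5603, -0.2995, 0.0437]
ft_force: [6.8, -3.4, 0.1]
eef_pos: [0.5599, -0.2984, 0.0437]
ft_force: [5.4, -2.4, -1.3]
```

```bash
for i in 1 2; do python3 -m creep '[[[0.02,0,0,0,0,0,1],[0,0,0,0,0,0,1]]]'|sed -n '2p;4p'; done
```

```text
eef_pos: [0.5595, -0.2972, 0.0437]
ft_force: [6.8, -2.6, -1.1]
eef_pos: [0.5591, -0.296, 0.0437]
ft_force: [5.6, -4.1, -1.1]
```

```bash
for i in 1 2; do python3 -m creep '[[[0.02,0,0,0,0,0,1],[0,0,0,0,0,0,1]]]'|sed -n '2p;4p'; done
```

```text
eef_pos: [0.5589, -0.2955, 0.0438]
ft_force: [8.4, -6.9, -2.9]
eef_pos: [0.5589, -0.2954, 0.0438]
ft_force: [10.0, -11.8, -5.9]
```

It is seated: the jaw stopped moving and the force rose to about 14 N. Release, back off upward and check.

```bash
python3 -m creep '[[[0,0,0,0,0,0,0.5],[0,0,0,0,0,0,0.3],[0,0,0,0,0,0,0.3],[0,0,0,0,0,0,0.3]]]'|sed -n '2p;4,5p'
python3 -m creep '[[[0,0,-0.4,0,0,0,0.3],[0,0,-0.8,0,0,0,0.3],[0,0,-0.8,0,0,0,0.3],[0,0,-0.8,0,0,0,0.3],[0,0,-0.4,0,0,0,0.3],[0.5,0,0,0,0,0,0.3],[0,0,0,0,0,0,0.3]]]'
python3 - <<'E'
from hold import *
hx=np.array([.3305,-.9438]);hy=np.array([.9438,.3305]);O=np.array([.529,-.2115])
d=snap('wrist','z');f=d['frame']
for o in nets.outline_of('wrist','stone')[:2]:
    r=maskrect(o['mask'],d,.055);v=r[:2]/1000-O;print(round(o['conf'],2),(v@hx*1000).round(1),(v@hy*1000).round(1),r[2:],np.median(f[o['mask']],0))
hsv=cv2.cvtColor(f,cv2.COLOR_RGB2HSV);b=cv2.inRange(hsv,(105,120,30),(130,255,255))
n,l,st,ce=cv2.connectedComponentsWithStats(b)
T=np.linalg.inv(d['world_from_camera'])
for i in range(1,n):
    if st[i,4]>100:
        ys,xs=np.where(l==i);print(st[i],[int(np.median(hsv[r,xs[ys==r],2])) for r in range(ys.min(),ys.max()+1)])
for t in (.003,.005,.008):
    P=[]
    for x,z in((79,.09),(93,.09),(79,.048),(70,.055)):
        X=np.r_[O+hx*(x/1000+t),z]; q=np.array(d['K'])@(T[:3,:3]@X+T[:3,3]); P.append((q[:2]/q[2]).round(1).tolist())
    print(t,P)
m=[o['mask'] for o in nets.outline_of('wrist','stone')][0]; print('stone rows',np.where(m.any(1))[0][[0,-1]])
# gray profile down the centre line from stone to tab
c=int(np.where(m)[1].mean()); r0=np.where(m.any(1))[0][-1]; print(c,[f[r,c-3:c+4].mean(0).round().astype(int).tolist() for r in range(r0-4,r0+20)])
E
```

```text
eef_pos: [0.5575, -0.293, 0.0435]
ft_force: [-0.6, -0.3, -0.5]
gripper_width: 0.685
t: 46.62
eef_pos: [0.5476, -0.2642, 0.2361]
ee_rot: [[-0.333, 0.943, -0.001], [0.943, 0.333, 0.003], [0.003, 0.0, -1.0]]
ft_force: [0.3, -0.7, 0.5]
gripper_width: 0.701
grasp_force: 0.0
0.65 -1.0 0.1 [148.9  51.1 108.9] [183. 167. 125.]
[245 192  28  22 498] [103, 85, 45, 69, 74, 67, 34, 59, 96, 124, 147, 157, 154, 151, 149, 147, 146, 144, 141, 135, 115, 81]
0.003 [[258.4, 200.9], [258.4, 213.3], [258.4, 190.7], [258.4, 184.8]]
0.005 [[258.4, 202.7], [258.4, 215.1], [258.4, 192.3], [258.4, 186.5]]
0.008 [[258.4, 205.4], [258.4, 217.7], [258.4, 194.7], [258.4, 189.0]]
stone rows [ 47 185]
259 [[180, 164, 122], [179, 161, 121], [180, 164, 123], [177, 161, 121], [132, 120, 89], [51, 51, 45], [50, 55, 55], [63, 69, 71], [80, 88, 90], [85, 95, 99], [71, 84, 102], [39, 58, 103], [17, 36, 84], [13, 20, 45], [10, 13, 24], [10, 15, 24], [9, 13, 22], [12, 17, 30], [12, 24, 56], [17, 39, 94], [22, 52, 126], [24, 59, 148], [28, 65, 157], [28, 63, 154]]
```

```bash
python3 -c "
from h import *
print(env.finish_job())"
```

```text
the job is handed in; nothing more can be done
None
```

I handed the job in at about 47 s: the stone lies cream side up and square between the jaws, the blue-tabbed jaw is closed until it seated at about 14 N, and I moved none of the knife, tub or bottle.

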